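# Switch the airbrush manifold to the coupled line

### The arm

A 6-joint arm with a two-finger parallel gripper is mounted at the origin on a cart in front of the work surface, level with it; the furniture and walls round the work are solid. World frame = base frame: x ahead of the robot, y to its left, z up, the work surface at z = 0. Lengths are in m, angles in rad, forces in N, time in s.
With the tool pointing down it reaches from about 0.3 to 0.875 m from the base axis. Payload 6.4 kg.
Tool frame: the origin (TCP) lies at the very end of the fingers, on their centre line; the grasp point (between the pads) lies 19 mm behind it (ctrl.tcp_to_grasp is the distance from the TCP to the grasp point, in m); z points along the fingers, y is the direction in which the jaws open and shut (so a half turn about z gives the same grasp; the last joint's range is limited). The gripper opens to 85 mm and grips with 20 to 120 N. Pads are 22 mm wide; open, the fingers measure 114 mm over their backs; the gripper's body (76 mm by 85 mm) begins 54 mm behind the grasp point. The pads swing forward as they close: fully open they stand 13 mm farther back than shut.
Start: joints at [-1.54, 0.181, 1.607, -0, 1.354, -0.206], TCP at [0.135, -0.559, 0.231] pointing down, gripper open.
Joint ranges: [-2.99, 2.99], [-0.89, 2.07], [0.3, 2.58], [-1.14, 4.28], [0, 2.63], [-3.12, 3.12]. Speed limits (rad/s): [2.57, 2.57, 3.01, 3.14, 3.14, 3.14].

### API

Orientations are given as a unit quaternion [w, x, y, z].
In Python, from bench import ctrl gives the robot as it stands. The module is installed in compiled form; this text tells all that it offers.
- The arm moves only by the tool drive_tool, never from a script. Its argument "deltas" is a list of rows, each an object with "slide": the shift along the tool's x, y, z as a fraction of full scale, a list of three; "delta_rot": the turn, a rotation vector about the tool's x, y, z as a fraction of full scale, a list of three; "hand": the opening, from 0 (shut) to 1 (fully open). In form: [{"slide": [tx, ty, tz], "delta_rot": [wx, wy, wz], "hand": hand}, ...]. A call has exactly 5 rows; each row shifts and turns the commanded pose from where the row before left it, along the tool's axes as they then stand; what a row does not reach is not made up. Full scale, the value 1, is 50 mm for a shift and 180 degrees for a turn. A row lasts 1/8 s, in which the tool goes at most 62.5 mm and 10.7 degrees, less where a joint would pass 70% of its speed; a pose out of reach is approached as far as the arm can. A call with a number of a shift or a turn outside -1 to 1 is refused whole. A call with a gripper value outside its range is refused whole. The fingers move at their own pace and stop on an object; the grip force is fixed at half the most. Time passes only in rows, so rows that do not move let the fingers close, or fill a call up. It gives the time, the measured TCP pose, the force and the opening at its end, in the units of the state.
- ctrl.get_obs(): the state, without advancing time (a new reading comes with each control period).
- ctrl.camera(name): name is "scene" or "top"; returns a dict with "frame" (420x560x3 uint8, red, green, blue), "mtx" (3x3 intrinsics, pixels), "R" (3x3) and "t" (3): a world point X has camera coordinates R X + t. Camera axes: x right, y down, z forward; pixel columns grow to the right and rows downward; lengths in m; the calibration is good to about 2 mm. A picture is of the moment at which its call begins. There is no depth.
- ctrl.hand_in(): hands the job in, once; it reports no verdict.
The state is a dict: "time_s": time; "q": joint angles; "dq": joint speeds; "joint_efforts": joint torques, N m; "eef_pos": TCP position; "eef_rot": TCP orientation; "wrist_force": force on the tool from outside, world axes, zero at the start; "torque": the same for the moment, N m; "opening": opening from 0.0 (shut) to 1.0 (fully open).
Only numpy, scipy, OpenCV 4.12 (cv2) and the standard library are available. Lean on these libraries where they do the work, as an engineer would, in place of code of your own. Each camera call takes 0.05 s, during which the arm holds its last target.

### The job

Switch the airbrush air block over to the outlet with the tall quick-release coupler. Pull the sprung selector knob straight up out of its notch, turn it until its pointer points at the coupler (not at the low hexagonal blanking plug on the other side), and let it drop fully into the notch there.

Things in the scene. Friction and masses are not known exactly. Their poses are not given: they have to be found in the camera images.
- selector_grip (a point): Grip point of the only knob, on a grey air block (135 x 200 mm, 45 mm high): an upright black bar 58 mm long, 14 mm thick, 36 mm high; pinch it across its thickness from above. The point is on the knob's vertical turning axis, 16 mm below the bar's top, 23 mm above the flange, 110 mm above the table at rest, and moves with the knob. Its x axis lies along the bar, away from the pointer; z up.
- selector_aim (a point): Point on the knob 80 mm from its axis along the pointer (a steel finger 59 mm long under the bar); right over an outlet when aimed at it. The pointer lies in a notch of a toothed steel collar and turns only when lifted. Three notches: the middle one, where it starts, on the robot's side, and one 50 degrees to each side, facing the outlets. It has 4 degrees of play and slides in from 8 degrees off.
- selector_lift (a joint): Height of the selector knob above its seat in m: 0 fully down in a notch, 0.007 when the pointer lies on top of the collar's teeth (above 0.008 it is free to turn), 0.020 at the upper stop. A spring and the knob's weight pull it down with about 5.5 N when seated, 8.5 N when lifted 15 mm.
- coupler: The tall quick-release coupler, fixed upright over one of the air block's two outlets (left or right of the knob): a round steel sleeve 24 mm across, 34 mm high with its hexagonal foot. Origin at the centre of its underside, 80 mm from the knob's axis, 45 mm above the table. The other outlet has only a low steel hexagonal plug, 10 mm high.

How it is judged:
By the outcome, as a careful person would: the job done as asked, in the order asked, and still so for the second after the job is handed in, with the robot touching nothing.
It also fails if it takes over 32 s, if anything falls off the work surface, if the arm or the gripper's body presses on something with over 40 N, if the wrist force passes 120 N, or if a joint passes its speed limit or range.

## Working session

There is one attempt and no reset: what is moved stays moved. The work goes in short steps, Python scripts to look and compute and a tool call to move; the robot and the scene stay as the last step left them, time stands still between calls to the robot, and variables do not carry over. Pictures are saved under pics/ and viewed, and the job is handed in when it is done.

Besides the shell and the picture viewer there is one more tool, called after ">>>" as name(argument=value, ...), one argument or row to a line, values as JSON. drive_tool: Moves the arm, as the interface text tells. Its arguments: {"type":"object","properties":{"deltas":{"type":"array","items":{"type":"object","properties":{"slide":{"type":"array","items":{"type":"number"}},"delta_rot":{"type":"array","items":{"type":"number"}},"hand":{"type":"number"}}}}},"required":["deltas"]}

```bash
mkdir -p pics; python3 - <<'E'
from bench import ctrl
import cv2,numpy as np
o=ctrl.get_obs();print(o)
for n in("scene","top"):
    c=ctrl.camera(n);cv2.imwrite(f"pics/{n}0.png",c["frame"][:,:,::-1]);print(n,c["mtx"],c["R"],c["t"])
    np.savez(f"pics/{n}0.npz",**c)
E
```

```text
{'time_s': 0.0, 'q': array([-1.54027020e+00,  1.81568033e-01,  1.60805260e+00,  1.09993038e-06,
        1.35380551e+00, -2.06299585e-01]), 'dq': array([-0.00076841,  0.00130342,  0.0006042 ,  0.00022123,  0.00070387,
       -0.00014406]), 'joint_efforts': array([ 8.08525638e-04, -4.44868255e+01, -3.51340592e+01, -1.53515512e-04,
        8.95242876e-03,  2.67142417e-05]), 'eef_pos': array([ 0.13490496, -0.55835499,  0.23034744]), 'eef_rot': array([-9.13158286e-04,  9.92996982e-01,  1.18136161e-01,  8.10008040e-05]), 'wrist_force': array([ 0.32861736, -0.14538537,  0.87406686]), 'torque': array([-0.03089559, -0.00246194,  0.00671188]), 'opening': 0.9986218642869592}
scene [[459.14051001   0.         274.51352402]
 [  0.         459.14051001 203.95663801]
 [  0.           0.           1.        ]] [[ 0.59102032 -0.80665061  0.00312592]
 [-0.40981793 -0.30360048 -0.86016046]
 [ 0.69479799  0.50709125 -0.51001393]] [-0.31729164  0.28298961  0.59904607]
top [[532.65951573   0.         289.56292468]
 [  0.         532.65951573 201.97023546]
 [  0.           0.           1.        ]] [[ 5.40266372e-03 -9.99985359e-01  3.05815870e-04]
 [-9.87403356e-01 -5.38304629e-03 -1.58131702e-01]
 [ 1.58131033e-01  5.52368795e-04 -9.87417982e-01]] [-0.02424495  0.49768435  0.89524395]
```

View pics/scene0.png

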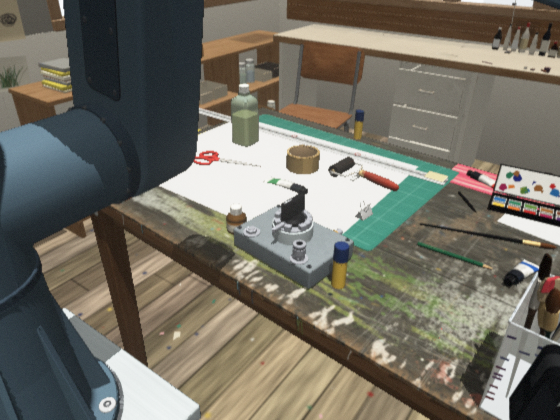

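View pics/top0.png

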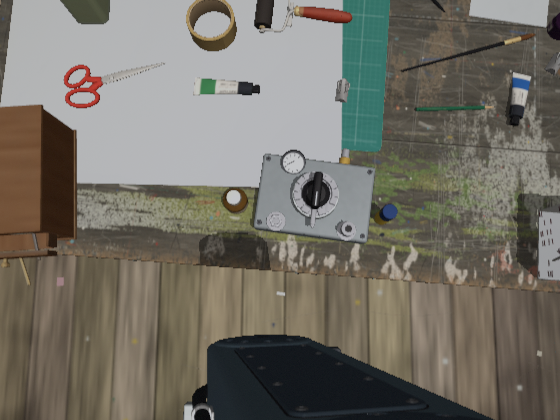

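```bash
python3 - <<'E'
import cv2
a=cv2.imread("pics/top0.png")[135:260,240:410];cv2.imwrite("pics/topc.png",cv2.resize(a,None,fx=4.7,fy=4.7,interpolation=2))
a=cv2.imread("pics/scene0.png")[170:300,215:375];cv2.imwrite("pics/scc.png",cv2.resize(a,None,fx=4.6,fy=4.6,interpolation=2))
E
```

```text
(no output)
```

View pics/topc.png

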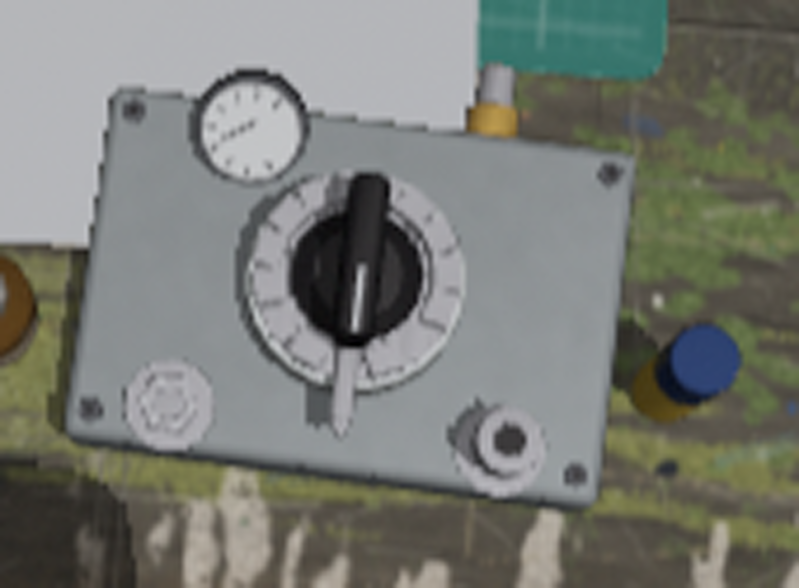

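View pics/scc.png

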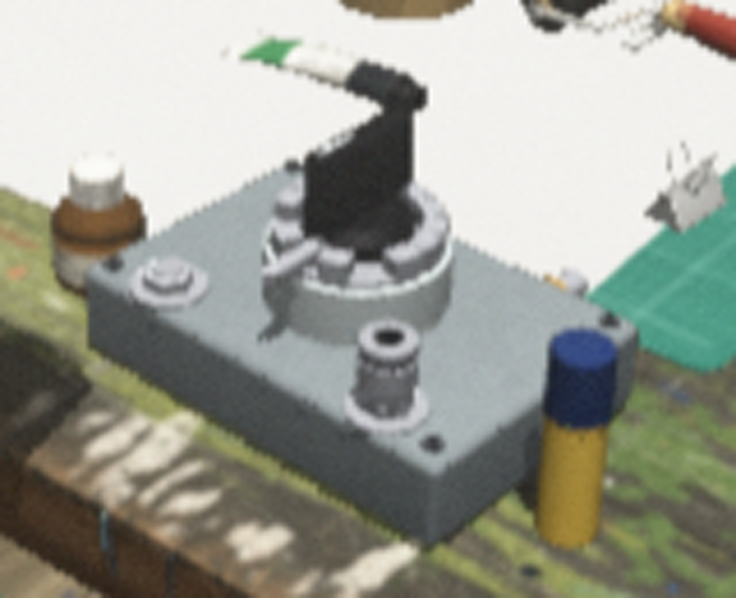

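The coupler is on the right (-y side). It sits at about top-view px (348,228), the plug at (276,221), and the pointer tip at (312,228).

```bash
cat > h.py <<'E'
import numpy as np
def ray(c,u,v,z):
    d=c["R"].T@np.linalg.inv(c["mtx"])@[u,v,1]; C=-c["R"].T@c["t"]
    return C+d*(z-C[2])/d[2]
def proj(c,X):
    p=c["mtx"]@(c["R"]@np.array(X)+c["t"]); return p[:2]/p[2]
E
python3 - <<'E'
from h import *
c=np.load("pics/top0.npz");s=np.load("pics/scene0.npz")
print("C",-c["R"].T@c["t"],-s["R"].T@s["t"])
T=lambda u,v,z:ray(c,240+u/4.7,135+v/4.7,z)
S=lambda u,v,z:ray(s,215+u/4.6,170+v/4.6,z)
P={}
for n,a in dict(c1=(115,90,.045),c2=(634,157,.045),c3=(595,508,.045),c4=(68,436,.045),coup=(510,438,.079),plug=(168,403,.055),tip=(341,437,.075),barfar=(372,177,.126),barnear=(354,335,.126)).items():
    P[n]=T(*a);print(n,P[n].round(4))
print("S coup",S(388,340,.079),"plug",S(166,270,.055))
for a,b in(("c1","c2"),("c2","c3"),("c3","c4"),("c4","c1"),("coup","plug"),("barfar","barnear")):print(a,b,np.linalg.norm(P[a]-P[b])*1e3)
d=(P["plug"]-P["coup"])[:2];d/=np.linalg.norm(d);n=np.array([d[1],-d[0]]);
n*=np.sign(n[0]);m=(P["plug"]+P["coup"])[:2]/2
ax=m+n*.0514;print("axis",ax,"pointer ang",np.degrees(np.arctan2(-n[1],-n[0])))
bc=(P["barfar"]+P["barnear"])/2;b=P["barfar"]-P["barnear"];print("bar c",bc,np.degrees(np.arctan2(b[1],b[0])))
t=P["tip"][:2]-ax;print("tip",np.linalg.norm(t),np.degrees(np.arctan2(t[1],t[0])))
for z in(.09,.126):print(z,proj(c,[*ax,z])*1-[240,135],(proj(c,[*ax,z])-[240,135])*4.7,(proj(s,[*ax,z])-[215,170])*4.6)
E
```

```text
C [ 0.34998033 -0.02206004  0.96268706] [-0.11271599 -0.47379874  0.54993014]
c1 [0.5824 0.0233 0.045 ]
c2 [ 0.5577 -0.1716  0.045 ]
c3 [ 0.4259 -0.1547  0.045 ]
c4 [0.4514 0.039  0.045 ]
coup [ 0.4478 -0.1201  0.079 ]
plug [0.4626 0.002  0.055 ]
tip [ 0.4482 -0.0603  0.075 ]
barfar [ 0.5319 -0.0688  0.126 ]
barnear [ 0.4773 -0.0625  0.126 ]
S coup [ 0.44391235 -0.12179708  0.079     ] plug [ 0.45873328 -0.00077235  0.055     ]
c1 c2 196.53440726617822
c2 c3 132.86362504306513
c3 c4 195.3414162776372
c4 c1 131.978731623515
coup plug 125.27403609302665
barfar barnear 54.96445057739677
axis [ 0.50620089 -0.06523928] pointer ang 173.0776602855916
bar c [ 0.50456955 -0.06568369  0.126     ] -6.549247932596171
tip 0.05817127797553412 175.13173395046994
0.09 [75.85722589 57.34280799] [356.52896168 269.51119758] [358.0483556  199.64371768]
0.126 [76.9626626  53.37670137] [361.72451424 250.87049645] [360.14021296 123.94322063]
```

>>> drive_tool(
  deltas=[
    {"slide":[0.4,-0.33,0],"delta_rot":[0,0,0],"hand":1},
    {"slide":[0.8,-0.66,0],"delta_rot":[0,0,0],"hand":1},
    {"slide":[0.8,-0.66,0],"delta_rot":[0,0,0],"hand":1},
    {"slide":[0.8,-0.66,0],"delta_rot":[0,0,0],"hand":1},
    {"slide":[0.8,-0.66,0],"delta_rot":[0,0,0],"hand":1},
  ],
)

```text
time_s: 0.72
eef_pos: [0.2757, -0.3708, 0.231]
eef_rot: [-0.0, 0.993, 0.118, 0.0]
wrist_force: [0.4, -0.6, 0.3]
opening: 0.995
```

>>> drive_tool(
  deltas=[
    {"slide":[0.8,-0.66,0],"delta_rot":[0,0,0],"hand":1},
    {"slide":[0.8,-0.66,0],"delta_rot":[0,0,0],"hand":1},
    {"slide":[0.8,-0.66,0],"delta_rot":[0,0,0],"hand":1},
    {"slide":[0.8,-0.66,0],"delta_rot":[0,0,0],"hand":1},
    {"slide":[0.4,-0.33,0],"delta_rot":[0,0,0],"hand":1},
  ],
)

```text
time_s: 1.35
eef_pos: [0.416, -0.1835, 0.231]
eef_rot: [-0.0, 0.993, 0.119, -0.0]
wrist_force: [-0.2, 0.1, -0.2]
opening: 1.0
```

>>> drive_tool(
  deltas=[
    {"slide":[0,0,0],"delta_rot":[0,0,0.057],"hand":1},
    {"slide":[0,0,0],"delta_rot":[0,0,0.057],"hand":1},
    {"slide":[0.49,-0.85,0],"delta_rot":[0,0,0],"hand":1},
    {"slide":[0.49,-0.85,0],"delta_rot":[0,0,0],"hand":1},
    {"slide":[0.49,-0.85,0],"delta_rot":[0,0,0],"hand":1},
  ],
)

```text
time_s: 1.98
eef_pos: [0.5041, -0.0669, 0.2311]
eef_rot: [0.0, 0.998, -0.061, -0.0]
wrist_force: [0.9, -1.6, 0.7]
opening: 1.002
```

```bash
python3 - <<'E'
from bench import ctrl
import cv2,numpy as np
from scipy.spatial.transform import Rotation as R
o=ctrl.get_obs();print(o["eef_pos"],o["q"]);q=o["eef_rot"];print(R.from_quat(q[[1,2,3,0]]).as_matrix().round(4))
for n in("scene","top"):
    c=ctrl.camera(n);np.savez(f"pics/{n}1.npz",**c);f=c["frame"][:,:,::-1]
    y,x=(130,215) if n=="scene" else (135,240)
    cv2.imwrite(f"pics/{n}1.png",cv2.resize(f[y:y+125,x:x+170] if n=="top" else f[y:y+170,x:x+200],None,fx=3.5,fy=3.5,interpolation=2))
E
```

```text
[ 0.5041338  -0.06694054  0.23105198] [-3.65704554e-01  3.13481365e-02  1.77129708e+00 -1.02935507e-04
  1.33922115e+00  1.32704466e+00]
[[ 9.926e-01 -1.216e-01 -3.000e-04]
 [-1.216e-01 -9.926e-01  0.000e+00]
 [-3.000e-04  0.000e+00 -1.000e+00]]
```

View pics/scene1.png

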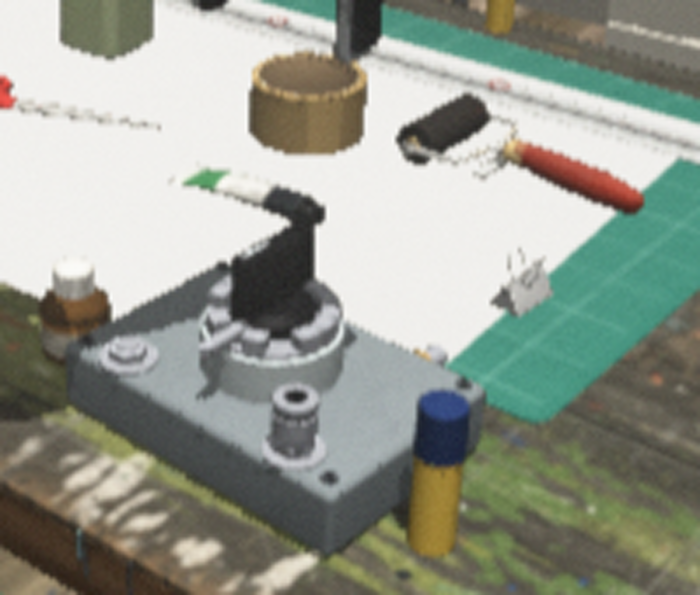

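View pics/top1.png

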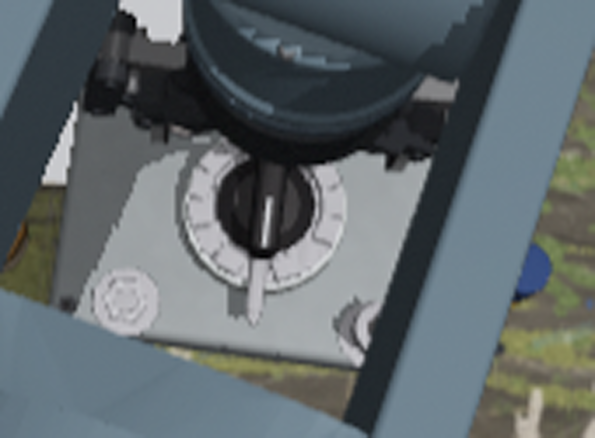

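>>> drive_tool(
  deltas=[
    {"slide":[0.01,-0.02,0.7],"delta_rot":[0,0,0],"hand":1},
    {"slide":[0,0,0.7],"delta_rot":[0,0,0],"hand":1},
    {"slide":[0,0,0.6],"delta_rot":[0,0,0],"hand":1},
    {"slide":[0,0,0.4],"delta_rot":[0,0,0],"hand":1},
    {"slide":[0,0,0.3],"delta_rot":[0,0,0],"hand":1},
  ],
)

```text
time_s: 2.7
eef_pos: [0.5034, -0.0675, 0.095]
eef_rot: [-0.0, 0.998, -0.061, -0.001]
wrist_force: [0.5, -0.2, 0.4]
opening: 1.0
```

```bash
python3 - <<'E'
from bench import ctrl
import cv2,numpy as np
o=ctrl.get_obs();print(o["eef_pos"],o["wrist_force"])
c=ctrl.camera("scene");f=c["frame"][:,:,::-1]
y,x=(130,215)
cv2.imwrite(f"pics/scene2.png",cv2.resize(f[y:y+170,x:x+200],None,fx=3.5,fy=3.5,interpolation=2))
E
```

```text
[ 0.50335588 -0.06745409  0.09504378] [ 0.47476424 -0.19454647  0.4087382 ]
```

View pics/scene2.png

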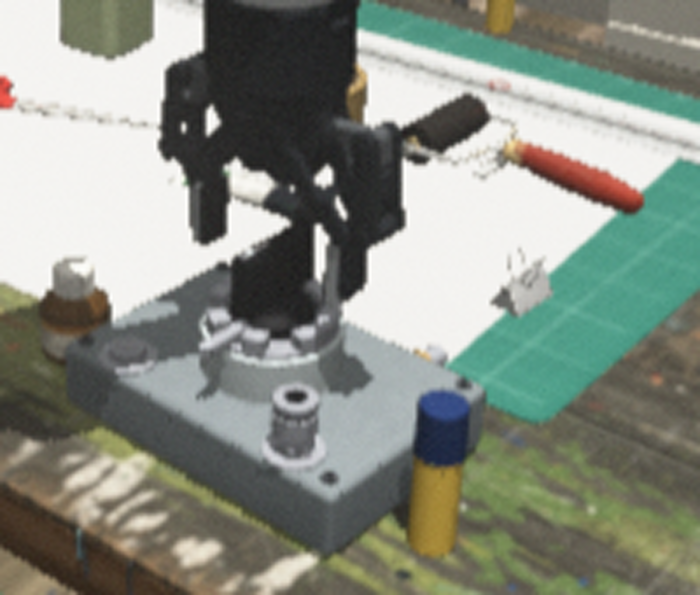

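>>> drive_tool(
  deltas=[
    {"slide":[0.026,-0.038,0],"delta_rot":[0,0,0],"hand":1},
    {"slide":[0,0,0],"delta_rot":[0,0,0],"hand":0},
    {"slide":[0,0,0],"delta_rot":[0,0,0],"hand":0},
    {"slide":[0,0,0],"delta_rot":[0,0,0],"hand":0},
    {"slide":[0,0,0],"delta_rot":[0,0,0],"hand":0},
  ],
)

```text
time_s: 3.38
eef_pos: [0.5059, -0.0655, 0.0966]
eef_rot: [0.0, 0.998, -0.061, 0.0]
wrist_force: [-0.8, 2.7, 11.3]
opening: 0.152
```

>>> drive_tool(
  deltas=[
    {"slide":[0,0,0],"delta_rot":[0,0,0],"hand":0},
    {"slide":[0,0,0],"delta_rot":[0,0,0],"hand":0},
    {"slide":[0,0,0],"delta_rot":[0,0,0],"hand":0},
    {"slide":[0,0,0],"delta_rot":[0,0,0],"hand":0},
    {"slide":[0,0,0],"delta_rot":[0,0,0],"hand":0},
  ],
)

```text
time_s: 4.0
eef_pos: [0.5059, -0.0655, 0.0967]
eef_rot: [-0.0, 0.998, -0.061, 0.0]
wrist_force: [-0.6, 1.3, 5.1]
opening: 0.151
```

```bash
python3 - <<'E'
from bench import ctrl
import cv2,numpy as np
o=ctrl.get_obs();print(o["eef_pos"],o["wrist_force"],o["torque"],o["opening"])
c=ctrl.camera("scene");f=c["frame"][:,:,::-1]
y,x=(130,215)
cv2.imwrite(f"pics/scene3.png",cv2.resize(f[y:y+170,x:x+200],None,fx=3.5,fy=3.5,interpolation=2))
E
```

```text
[ 0.50590647 -0.06547053  0.09665565] [-0.55054754  1.34184038  5.10665917] [ 0.21884217  0.23769662 -0.06150797] 0.15120675026515817
```

View pics/scene3.png

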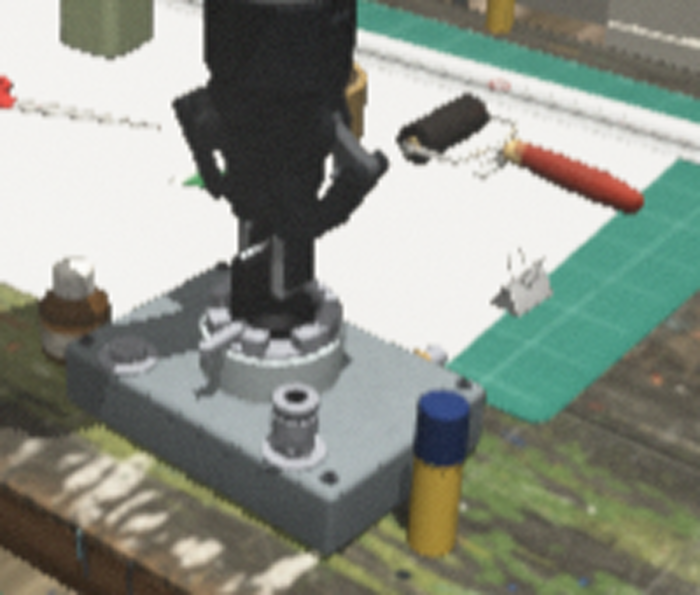

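>>> drive_tool(
  deltas=[
    {"slide":[0,0,-0.08],"delta_rot":[0,0,0],"hand":0},
    {"slide":[0,0,-0.08],"delta_rot":[0,0,0],"hand":0},
    {"slide":[0,0,-0.08],"delta_rot":[0,0,0],"hand":0},
    {"slide":[0,0,-0.06],"delta_rot":[0,0,0],"hand":0},
    {"slide":[0,0,0],"delta_rot":[0,0,0],"hand":0},
  ],
)

```text
time_s: 4.68
eef_pos: [0.5057, -0.0654, 0.1113]
eef_rot: [-0.0, 0.998, -0.061, 0.0]
wrist_force: [4.5, 0.2, -8.6]
opening: 0.155
```

```bash
python3 - <<'E'
from bench import ctrl
import cv2,numpy as np
o=ctrl.get_obs();print(o["eef_pos"],o["wrist_force"],o["torque"],o["opening"])
c=ctrl.camera("scene");f=c["frame"][:,:,::-1]
y,x=(130,215)
cv2.imwrite(f"pics/scene4.png",cv2.resize(f[y:y+170,x:x+200],None,fx=3.5,fy=3.5,interpolation=2))
E
```

```text
[ 0.50569806 -0.06541933  0.11126914] [ 4.5322864   0.19135307 -8.55546538] [ 0.01323377 -0.83000079  0.03106881] 0.15507730035646988
```

View pics/scene4.png

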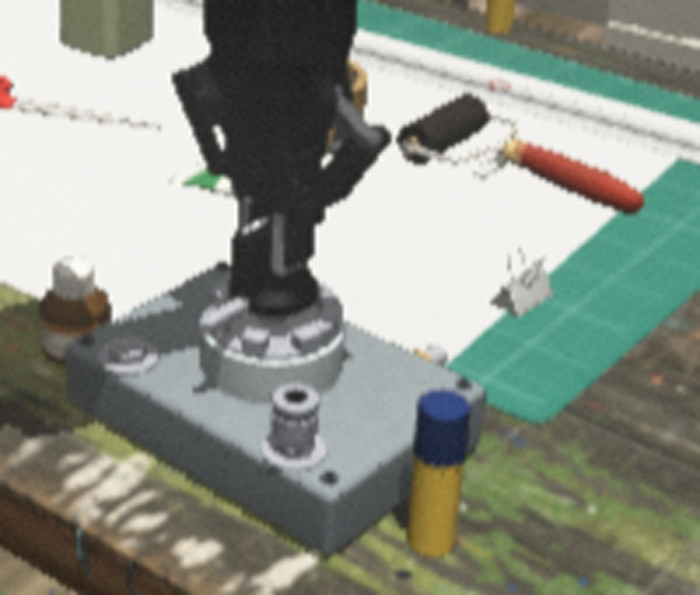

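>>> drive_tool(
  deltas=[
    {"slide":[0,0,0],"delta_rot":[0,0,-0.05],"hand":0},
    {"slide":[0,0,0],"delta_rot":[0,0,-0.05],"hand":0},
    {"slide":[0,0,0],"delta_rot":[0,0,-0.05],"hand":0},
    {"slide":[0,0,0],"delta_rot":[0,0,-0.05],"hand":0},
    {"slide":[0,0,0],"delta_rot":[0,0,-0.05],"hand":0},
  ],
)

```text
time_s: 5.35
eef_pos: [0.5059, -0.066, 0.1112]
eef_rot: [0.0, 0.945, 0.328, 0.0]
wrist_force: [4.7, -2.3, -8.7]
opening: 0.153
```

>>> drive_tool(
  deltas=[
    {"slide":[0,0,0],"delta_rot":[0,0,-0.028],"hand":0},
    {"slide":[0,0,0],"delta_rot":[0,0,0],"hand":0},
    {"slide":[0,0,0],"delta_rot":[0,0,0],"hand":0},
    {"slide":[0,0,0],"delta_rot":[0,0,0],"hand":0},
    {"slide":[0,0,0],"delta_rot":[0,0,0],"hand":0},
  ],
)

```text
time_s: 5.98
eef_pos: [0.506, -0.066, 0.1113]
eef_rot: [0.001, 0.93, 0.367, 0.0]
wrist_force: [4.2, -2.1, -8.7]
opening: 0.154
```

```bash
python3 - <<'E'
from bench import ctrl
import cv2,numpy as np
o=ctrl.get_obs();print(o["eef_pos"],o["wrist_force"],o["torque"],o["opening"]);q=o["eef_rot"];print(2*np.degrees(np.arctan2(q[2],q[1])))
c=ctrl.camera("scene");f=c["frame"][:,:,::-1]
y,x=(130,215)
cv2.imwrite(f"pics/scene5.png",cv2.resize(f[y:y+170,x:x+200],None,fx=3.5,fy=3.5,interpolation=2))
E
```

```text
[ 0.5059545  -0.06603413  0.11127618] [ 4.18054096 -2.07682689 -8.65460336] [-0.39545698 -0.87453059  0.00349375] 0.1535470413581026
43.08803610393281
```

View pics/scene5.png

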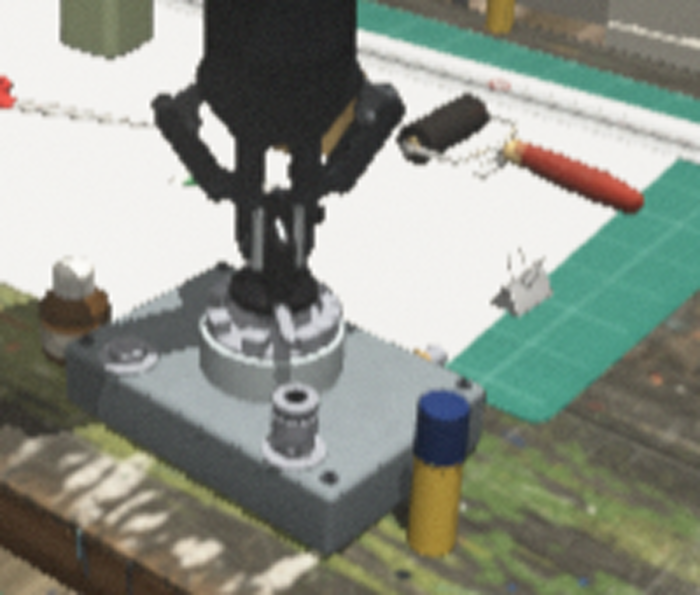

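>>> drive_tool(
  deltas=[
    {"slide":[0,0,0.07],"delta_rot":[0,0,0],"hand":0},
    {"slide":[0,0,0.07],"delta_rot":[0,0,0],"hand":0},
    {"slide":[0,0,0.07],"delta_rot":[0,0,0],"hand":0},
    {"slide":[0,0,0.05],"delta_rot":[0,0,0],"hand":0},
    {"slide":[0,0,0],"delta_rot":[0,0,0],"hand":0},
  ],
)

```text
time_s: 6.65
eef_pos: [0.506, -0.066, 0.0983]
eef_rot: [0.0, 0.93, 0.367, 0.0]
wrist_force: [4.0, -4.1, -5.0]
opening: 0.154
```

```bash
python3 - <<'E'
from bench import ctrl
import cv2,numpy as np
o=ctrl.get_obs();print(o["eef_pos"],o["wrist_force"],o["torque"],o["opening"]);q=o["eef_rot"];print(2*np.degrees(np.arctan2(q[2],q[1])))
c=ctrl.camera("scene");f=c["frame"][:,:,::-1]
y,x=(130,215)
cv2.imwrite(f"pics/scene6.png",cv2.resize(f[y:y+170,x:x+200],None,fx=3.5,fy=3.5,interpolation=2))
E
```

```text
[ 0.50598583 -0.06600313  0.09827763] [ 3.96412456 -4.08483313 -4.98261185] [-0.57493462 -0.73492929 -0.00769   ] 0.1538757578190567
43.08700903621839
```

View pics/scene6.png

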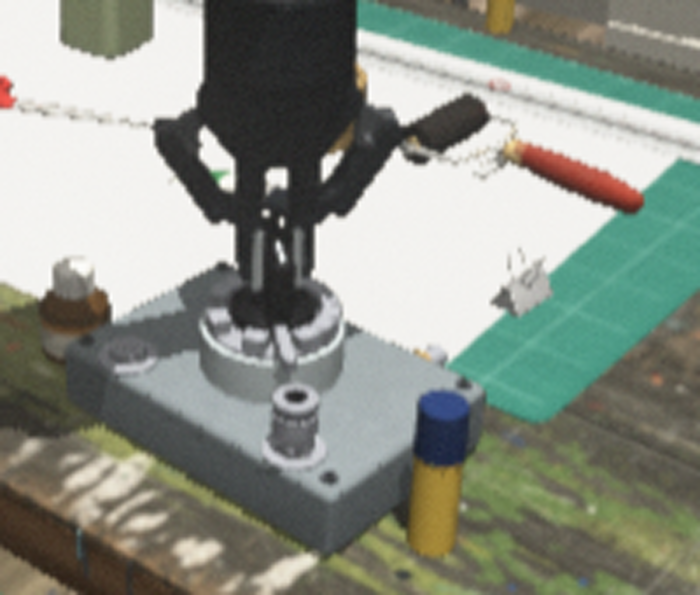

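>>> drive_tool(
  deltas=[
    {"slide":[0,0,0.02],"delta_rot":[0,0,0],"hand":0},
    {"slide":[0,0,0],"delta_rot":[0,0,0],"hand":1},
    {"slide":[0,0,0],"delta_rot":[0,0,0],"hand":1},
    {"slide":[0,0,0],"delta_rot":[0,0,0],"hand":1},
    {"slide":[0,0,0],"delta_rot":[0,0,0],"hand":1},
  ],
)

```text
time_s: 7.32
eef_pos: [0.5057, -0.0653, 0.0974]
eef_rot: [-0.0, 0.93, 0.367, -0.0]
wrist_force: [-0.1, 0.1, -0.2]
opening: 0.978
```

>>> drive_tool(
  deltas=[
    {"slide":[0,0,0],"delta_rot":[0,0,0],"hand":1},
    {"slide":[0,0,-0.3],"delta_rot":[0,0,0],"hand":1},
    {"slide":[0,0,-0.7],"delta_rot":[0,0,0],"hand":1},
    {"slide":[0,0,-0.7],"delta_rot":[0,0,0],"hand":1},
    {"slide":[0,0,-0.7],"delta_rot":[0,0,0],"hand":1},
  ],
)

```text
time_s: 7.95
eef_pos: [0.5058, -0.0655, 0.2196]
eef_rot: [0.0, 0.93, 0.367, 0.0]
wrist_force: [1.2, 0.2, -0.8]
opening: 0.998
```

>>> drive_tool(
  deltas=[
    {"slide":[0.5,0,-0.5],"delta_rot":[0,0,0],"hand":1},
    {"slide":[0.5,0.0,0],"delta_rot":[0,0,0],"hand":1},
    {"slide":[0,0,0],"delta_rot":[0,0,0],"hand":1},
    {"slide":[0,0,0],"delta_rot":[0,0,0],"hand":1},
    {"slide":[0,0,0],"delta_rot":[0,0,0],"hand":1},
  ],
)

```text
time_s: 8.57
eef_pos: [0.5416, -0.0318, 0.2421]
eef_rot: [-0.0, 0.93, 0.367, -0.0]
wrist_force: [0.3, -0.2, 0.1]
opening: 1.003
```

```bash
python3 - <<'E'
from bench import ctrl
import cv2,numpy as np
o=ctrl.get_obs();print(o["eef_pos"],o["wrist_force"],o["opening"])
I=[]
for n in("scene","top"):
    c=ctrl.camera(n);np.savez(f"pics/{n}7.npz",**c);f=c["frame"][:,:,::-1]
    y,x=(190,230) if n=="scene" else (145,260)
    I.append(cv2.resize(f[y:y+100,x:x+100],None,fx=4,fy=4,interpolation=2))
cv2.imwrite("pics/end.png",np.hstack(I))
E
```

```text
[ 0.54157311 -0.03177269  0.24209053] [ 0.30565068 -0.19309884  0.06908993] 1.0029855539599402
```

View pics/end.png

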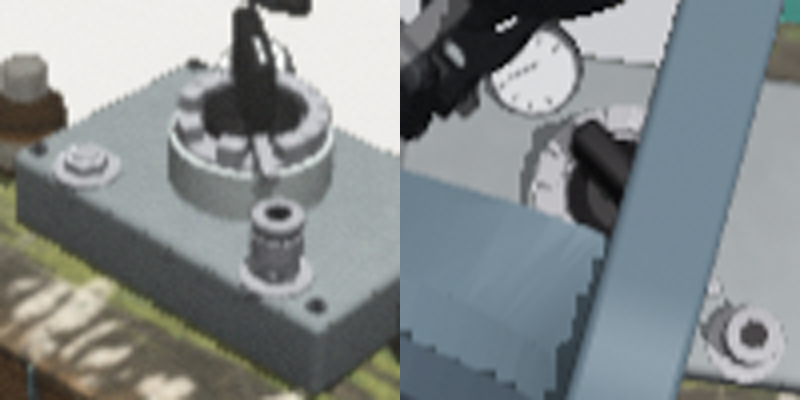

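```bash
python3 - <<'E'
from h import *
import cv2
I=[]
for k,a in((0,-6.9),(7,43.1)):
    c=np.load(f"pics/scene{k}.npz");f=cv2.resize(c["frame"][180:240,260:325,::-1],None,fx=6,fy=6,interpolation=2)
    for lift,col in((0,(0,255,0)),(.007,(0,0,255))):
        u=np.array([np.cos(np.radians(a)),np.sin(np.radians(a))]);v=np.array([-u[1],u[0]])
        A=np.array([.505,-.0657])
        pts=[(proj(c,[*(A+s*.029*u+t*.007*v),.126+lift])-[260,180]+.5)*6 for s,t in((1,1),(1,-1),(-1,-1),(-1,1))]
        cv2.polylines(f,[np.int32(pts)],True,col,1)
        p=(proj(c,[*(A-u*.059),.074+lift])-[260,180]+.5)*6
        cv2.circle(f,tuple(int(i) for i in p),3,col,1)
    I.append(f)
cv2.imwrite("pics/chk.png",np.hstack(I))
E
```

```text
(no output)
```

View pics/chk.png

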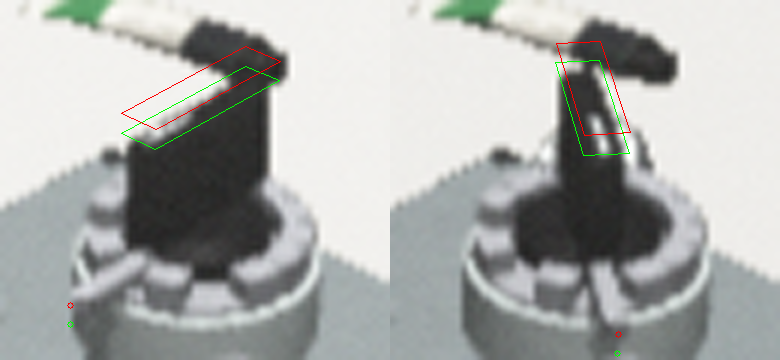

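```bash
python3 -c "
from bench import ctrl
print(ctrl.hand_in())"
```

```text
the job is handed in; nothing more can be done
None
```

The selector knob now points at the tall coupler on the right (−y) outlet and sits down in the notch there. The job is handed in.

- **Moves:** I gripped the bar from above, lifted the knob about 14.6 mm and turned it 50° counter-clockwise seen from above. I then lowered it back, opened the jaws and moved the arm clear. It took about 8.6 s of robot time.
- **Forces:** the highest wrist force I read was about 11 N, while closing on the bar.
- **Position check:** in the last pictures the pointer lies between the collar teeth and is aimed at the coupler. The bar's top matches the outline for a fully seated knob, not the one 7 mm higher where it would rest on the teeth.
- **Clearance check:** the gripper was open and well above the block, with near-zero wrist force.
- **Disagreement:** the two cameras differed by about 2–4 mm on where the outlets are. This had no visible effect. No check failed.

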